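# Roll the handrail offcut under the drill guide

## Robot

A 6-joint arm with a two-finger parallel gripper is mounted at the origin on the work surface. World frame = base frame: x ahead of the robot, y to its left, z up, the work surface at z = 0. Lengths are in m, angles in rad, forces in N, time in s.
With the tool pointing down it reaches from about 0.35 to 0.975 m from the base axis. Payload 4.9 kg.
Tool frame: the origin (TCP) lies midway between the tips of the shut fingers; the grasp point (between the pads) lies 19 mm behind it; z points along the fingers, y is the direction in which the jaws open and shut (so a half turn about z gives the same grasp; the last joint's range is limited). The gripper opens to 85 mm and grips with 20 to 120 N. Pads are 22 mm wide; open, the fingers measure 114 mm over their backs; the gripper's body (76 mm by 85 mm) begins 54 mm behind the grasp point. The pads swing forward as they close: fully open they stand 13 mm farther back than shut.
Start: joints at [-1.417, 0.053, 1.613, -0, 1.476, -0.119], TCP at [0.168, -0.602, 0.204] pointing down, gripper open.
Joint ranges: [-3.01, 3.01], [-1.01, 2.22], [0.06, 2.58], [-1.02, 4.17], [0.09, 2.62], [-3.14, 3.14]. Speed limits (rad/s): [2.57, 2.57, 3.14, 3.14, 3.14, 3.14].

## Interface

Orientations are given as a unit quaternion [w, x, y, z].
In Python, from plant import state, grab_frame, camera_params, job_done, boxes_of gives the robot as it stands.
- The arm moves only by the tool step_arm, never from a script. Its argument "steps" is a list of rows, each a list of 4 numbers: the shift along the tool's x, y, z in mm, then the turn about the tool's z in degrees. A call has 1 to 8 rows; each row shifts and turns the pose as measured when the row begins, along the tool's axes as they then stand; what a row does not reach is not made up. A row lasts 1/10 s, in which the tool goes at most 50 mm and 8.59 degrees, less where a joint would pass 70% of its speed; a pose out of reach is approached as far as the arm can. A call is refused whole if a number of a shift passes 50 or a number of a turn 8.59, either way. A call with a gripper value outside its range is refused whole. "claw" is the opening in per cent of the stroke, from 0 (shut) to 100 (fully open), set as the call begins (left out, the last holds). The fingers move at their own pace and stop on an object; the grip force is fixed at half the most. Time passes only in rows, so rows that do not move let the fingers close. It gives the time, the measured TCP pose, the force and the opening at its end, in the units of the state.
- state(): the state, without advancing time (a new reading comes with each control period).
- grab_frame(name): name is "scene" or "top" or "wrist"; returns (picture, depth): 480x640x3 uint8, red, green, blue; 480x640 float32, m along the optical axis (not along the pixel's ray), 0 where there is no reading.
- camera_params(name): a dict with "mtx" (3x3 intrinsics, pixels), "k1" (the pictures are not rectified: a ray, as slopes to the right and down, at radius r is drawn at 1 + k1 r^2 times it, then the intrinsics apply), "extrinsics" (4x4, takes a point from camera to world coordinates); the wrist camera has in their place "T_tool_cam" (4x4, takes a point from camera to tool coordinates, whose origin is the TCP and whose axes are the flange's). Camera axes: x right, y down, z forward; pixel columns grow to the right and rows downward; lengths in m; the calibration is good to about 2 mm. A picture is of the moment at which its call begins: read the wrist's pose just before it. camera_params takes no time and is no camera call.
- job_done(): hands the job in, once; it reports no verdict.
Trained networks look in the newest picture that a camera, given by its name, has taken for a name from the list of things; names that differ only in an ending like _2 or _b are one class to them, and where a whole thing is asked for, a point or a joint stands for the part that bears it (a point fixed in the world has none). Each returns a list of dicts, best first, with "p" (0 to 1); they miss things now and then, are a little off and sometimes report something else, mostly with a low value. They report only what shows in the picture. A call takes as long as a camera call. They do not tell look-alikes from the thing itself.
- boxes_of(camera, label): "box" ([left, top, width, height] in pixels, round what is visible of it).
The state is a dict: "time": time; "joint_pos": joint angles; "joint_vel": joint speeds; "joint_efforts": joint torques, N m; "tool_pos": TCP position; "tool_rot": TCP orientation; "contact_force": force on the tool from outside, world axes, zero at the start; "ft_torque": the same for the moment, N m; "gripper_width": opening from 0.0 (shut) to 1.0 (fully open).
Only numpy, scipy, OpenCV 4.12 (cv2) and the standard library are available. Lean on these libraries where they do the work, as an engineer would, in place of code of your own. Each camera call takes 0.05 s, during which the arm holds its last target. There are 200 camera calls.

## Task

Roll the round wooden dowel sideways along the bench, pushing on its top with the fingertips, until its far end lies beneath the bush of the steel drill guide with the bush over the middle of the dowel, still lined up with the guide's arm and at rest. Let it roll rather than drag; touch it only on its upper half, do not grasp or lift it, and leave the cup, hinge, hinge template and steel square where they are.

Things in the scene. Friction and masses are not known exactly. Their poses are not given: they have to be found in the camera images.
- dowel: wooden dowel, 50 mm across, 240 mm long, 0.2-0.45 kg. Origin: middle of its axis, 25 mm above the bench; x along the axis to the far end (y, z turn as it rolls; z up at the start). Starts 95-150 mm left or right of the guide, near parallel to its x, so only rolls sideways. Rolling at 25 mm/s it stops within 5 mm. A tip on its top goes twice as far as it and runs off its front: take several strokes
- dowel_mark (a point): point on the dowel's axis 30 mm in from its far end (90 mm from its origin along its x); this point belongs under the bush
- guide: steel drill guide fixed to the bench, gallows-shaped. Origin on the bench below the bush; x along the arm to the column, away from the robot, y left, z up. Base plate 80 mm wide from x 55 to 145 mm; column face at x 56 mm, 40 mm wide; arm 30 mm wide, 68 to 82 mm high, ends at x -20 mm. The space below arm and bush is open: the dowel rolls through from either side, nothing stops it
- guide_bush (a point): centre of the lower end of the guide's bush, an upright steel cylinder 24 mm in diameter at the end of the arm; it is 58 mm above the bench (8 mm above the dowel's top) and the bush's top is 90 mm above the bench
- cup: white ceramic cup, 72 mm across the rim, 80 mm high, standing on the other side of the guide's line from the dowel, its middle 95 to 150 mm from that line. Origin at the centre of its underside. To be left alone
- hinge: grey steel butt hinge lying open and flat, 70 x 60 mm, 10 mm high at the knuckle, to the left, beyond the template. Origin at the centre of its underside. To be left alone
- template: white plastic hinge template, a flat plate 150 x 74 mm, 6 mm thick with a 14 mm high fence along one edge, lying to the left. Origin under the middle of the plate. To be left alone
- square: steel square lying flat to the right: a stock 22 x 110 x 14 mm and a 160 mm long blade. Origin under the middle of the stock. To be left alone
Not all that is in view belongs to the job. Of the things shaped like the guide, the steel one is meant.

How it is judged:
By the outcome, as a careful person would: the job done as asked, in the order asked, and still so for the second after the job is handed in, with the robot touching nothing.
It also fails if it takes over 64 s, if anything falls off the work surface, if the arm or the gripper's body presses on something with over 40 N, if the wrist force passes 120 N, or if a joint passes its speed limit or range.

## Working session

There is one attempt and no reset: what is moved stays moved. The work goes in short steps, Python scripts to look and compute and a tool call to move; the robot and the scene stay as the last step left them, time stands still between calls to the robot, and variables do not carry over. Pictures are saved under pics/ and viewed, about 8 in all and at most 12, crops included, and the job is handed in when it is done.

Besides the shell and the picture viewer there is one more tool, called after "Emit:" as a command line: name --pt "numbers of a row" for each row, then --argument value for the rest. step_arm: Moves the arm, as the interface text tells. Its arguments: {"type":"object","properties":{"steps":{"type":"array"},"claw":{"type":"number"}},"required":["steps"]}

```bash
mkdir -p pics; cat > h.py <<'E'
import numpy as np, cv2
from plant import *
from scipy.spatial.transform import Rotation as R
def pose():
    s=state();q=s['tool_rot'];T=np.eye(4);T[:3,:3]=R.from_quat([q[1],q[2],q[3],q[0]]).as_matrix();T[:3,3]=s['tool_pos'];return T
def ext(name):
    c=camera_params(name)
    return np.array(c['extrinsics']) if name!='wrist' else pose()@np.array(c['T_tool_cam'])
def cloud(name,d,E=None):
    c=camera_params(name);K=np.array(c['mtx']);E=ext(name) if E is None else E
    v,u=np.mgrid[0:480,0:640].astype(float)
    p=cv2.undistortPoints(np.stack([u.ravel(),v.ravel()],1)[:,None],K,np.array([c['k1'],0,0,0,0.]))[:,0].reshape(480,640,2)
    P=np.dstack([p[...,0]*d,p[...,1]*d,d])
    W=P@E[:3,:3].T+E[:3,3];W[d==0]=np.nan;return W
def save(n,im): cv2.imwrite('pics/'+n,im[...,::-1])
E
python3 - <<'E'
from h import *
print(state())
for n in('scene','top'):
    im,d=grab_frame(n);save(n+'1.png',im);W=cloud(n,d);np.save(n+'.npy',W)
    for l in('dowel','guide','cup','template','hinge','square'):
        for b in boxes_of(n,l)[:3]:
            x,y,w,h=map(int,b['box']);print(n,l,round(b['p'],2),[x,y,w,h],np.nanmedian(W[y+h//3:y+h*2//3+1,x+w//3:x+w*2//3+1].reshape(-1,3),0).round(3))
E
```

```text
{'time': 0.0, 'joint_pos': array([-1.41701608e+00,  5.33250461e-02,  1.61425472e+00, -2.20006258e-05,
        1.47604495e+00, -1.18976509e-01]), 'joint_vel': array([-0.00045547,  0.00144891,  0.00031387,  0.00094571,  0.00118617,
       -0.00127013]), 'joint_efforts': array([-9.01388885e-04, -3.93688095e+01, -3.70180035e+01, -2.25713234e-04,
        7.05724378e-03,  1.37124283e-05]), 'tool_pos': array([ 0.16827121, -0.60122248,  0.20320628]), 'tool_rot': array([-1.01568484e-03,  9.90714219e-01,  1.35956993e-01, -2.86281656e-05]), 'contact_force': array([-0.11897787, -0.47185324, -0.48247956]), 'ft_torque': array([ 0.05878101, -0.01977108,  0.01365457]), 'gripper_width': 1.0009624261227903}
scene dowel 0.84 [326, 249, 60, 81] [0.61  0.136 0.045]
scene guide 0.79 [171, 263, 50, 79] [ 0.787 -0.174  0.061]
scene guide 0.62 [251, 277, 53, 85] [0.758 0.005 0.048]
scene guide 0.62 [271, 176, 56, 61] [ 0.375 -0.092  0.045]
scene cup 0.83 [242, 231, 24, 42] [ 0.604 -0.121  0.056]
scene template 0.93 [473, 259, 34, 50] [0.452 0.425 0.005]
scene hinge 0.77 [449, 301, 35, 24] [0.565 0.383 0.005]
scene square 0.6 [144, 209, 46, 53] [ 0.553 -0.398  0.001]
top dowel 0.91 [239, 141, 38, 109] [0.592 0.128 0.048]
top dowel 0.62 [478, 179, 46, 78] [ 0.566 -0.423  0.   ]
top guide 0.92 [376, 92, 44, 60] [ 0.763 -0.175  0.077]
top guide 0.9 [299, 102, 36, 65] [0.725 0.003 0.082]
top guide 0.63 [335, 265, 52, 78] [ 0.363 -0.1    0.08 ]
top cup 0.96 [363, 186, 34, 35] [ 0.591 -0.142  0.006]
top template 0.77 [108, 220, 40, 71] [0.456 0.42  0.006]
top hinge 0.61 [129, 191, 38, 32] [0.567 0.38  0.005]
top square 0.88 [477, 180, 45, 79] [ 0.564 -0.421  0.001]
```

View pics/scene1.png

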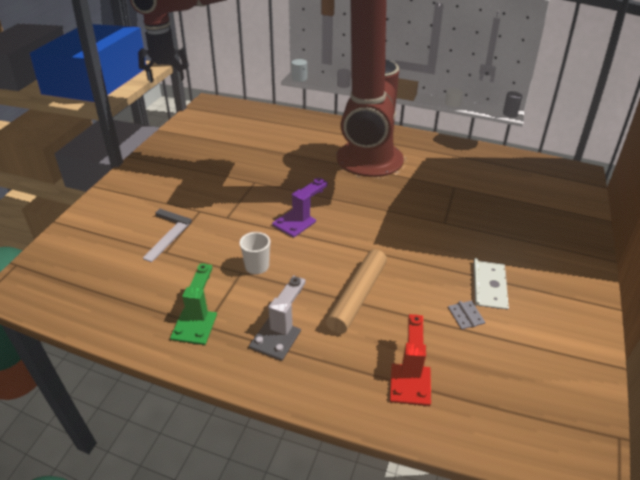

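View pics/top1.png

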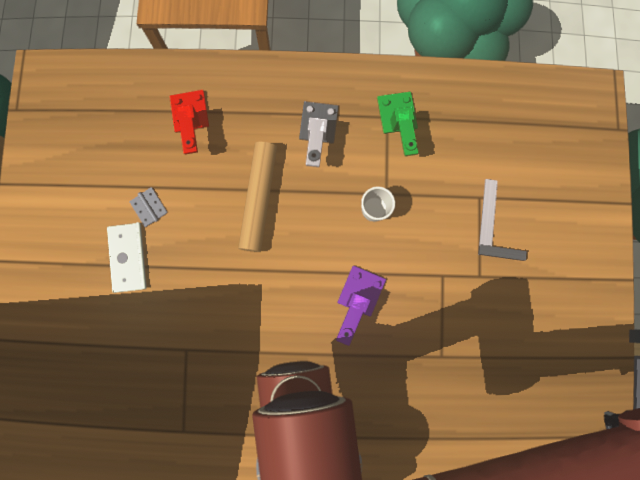

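The scene view has four guide-shaped things: grey steel (top view 317,130), red (188,120), green (400,120) and purple (360,300). I'm choosing the grey steel one. The dowel is at (262,195) to its left, and the cup at (378,204) to its right.

```bash
python3 - <<'E'
from h import *
im=cv2.imread('pics/top1.png');cv2.imwrite('pics/crop1.png',cv2.resize(im[85:260,225:410],None,fx=4,fy=4)[:600,:740])
from scipy.optimize import least_squares
for n,bd,bg in(('top',(225,130,290,260),(293,95,341,172)),('scene',(315,240,395,340),(245,270,310,362))):
    W=np.load(n+'.npy')
    P=W[bd[1]:bd[3],bd[0]:bd[2]].reshape(-1,3);P=P[(P[:,2]>.015)&(P[:,2]<.06)]
    def f(p,Q=P):
        dx=np.array([np.cos(p[1]),np.sin(p[1])]);nn=np.array([-dx[1],dx[0]])
        o=(Q[:,:2]-[.6,.13])@nn-p[0];return np.hypot(o,Q[:,2]-p[2])-.025
    r=least_squares(f,[0,0,.025],loss='soft_l1',f_scale=.002);p=r.x
    dx=np.array([np.cos(p[1]),np.sin(p[1])]);nn=np.array([-dx[1],dx[0]]);P=P[abs(f(p))<.006]
    s=(P[:,:2]-[.6,.13])@dx;lo,hi=np.percentile(s,[.5,99.5]);m=np.array([.6,.13])+nn*p[0]
    print(n,'dowel yaw',np.degrees(p[1]),'zc',p[2],'len',hi-lo,'mid',m+dx*(lo+hi)/2,'rms',np.std(f(p,P)),len(P))
    print(' near/far',m+dx*lo,m+dx*hi)
    G=W[bg[1]:bg[3],bg[0]:bg[2]].reshape(-1,3);G=G[G[:,2]>.004]
    A=G[(G[:,2]>.066)&(G[:,2]<.1)];c=A[:,:2].mean(0);u,S,V=np.linalg.svd(A[:,:2]-c);v=V[0]*np.sign(V[0,0])
    t=(A[:,:2]-c)@v;w=(A[:,:2]-c)@[-v[1],v[0]]
    print(' arm',c,'yaw',np.degrees(np.arctan2(v[1],v[0])),'t',np.percentile(t,[1,99]),'w',np.percentile(w,[1,99]),'near tip',c+v*np.percentile(t,1), 'z',np.percentile(A[:,2],[5,50,95]))
    B=G[(G[:,2]<.03)];rect=cv2.minAreaRect(B[:,:2].astype(np.float32)*1000);print(' base',rect,len(B))
    H=A[A[:,2]>.0865];print(' bush top pts',len(H),H.mean(0) if len(H) else '')
E
```

```text
top dowel yaw -6.447889592332148 zc 0.024840634358166743 len 0.23689688812870202 mid [0.59258756 0.13027339] rms 0.002087319573790758 2414
 near/far [0.47488837 0.14357509] [0.71028675 0.11697169]
 arm [0.7101967  0.00557342] yaw -5.147287451508191 t [-0.0537789   0.04981199] w [-0.01893831  0.01911988] near tip [0.65663467 0.01039827] z [0.07698592 0.08237496 0.09076638]
 base ((749.65869140625, 3.4055404663085938), (180.95692443847656, 107.9913101196289), 2.098146915435791) 1086
 bush top pts 117 [0.67942393 0.00866149 0.08986006]
scene dowel yaw -6.390543864423943 zc 0.02325514292953599 len 0.23995970276772696 mid [0.59268919 0.13346075] rms 0.0016163664383977378 1782
 near/far [0.47345485 0.14681509] [0.71192352 0.1201064 ]
 arm [0.71777557 0.01109183] yaw -7.480982731751112 t [-0.06000401  0.04343885] w [-0.02033466  0.01836496] near tip [0.65828231 0.01890418] z [0.06957766 0.0802538  0.08866756]
 base ((702.2843017578125, -25.765914916992188), (273.8730163574219, 117.58438873291016), 25.409082412719727) 1230
 bush top pts 69 [0.67524432 0.01291107 0.08884522]
```

View pics/crop1.png

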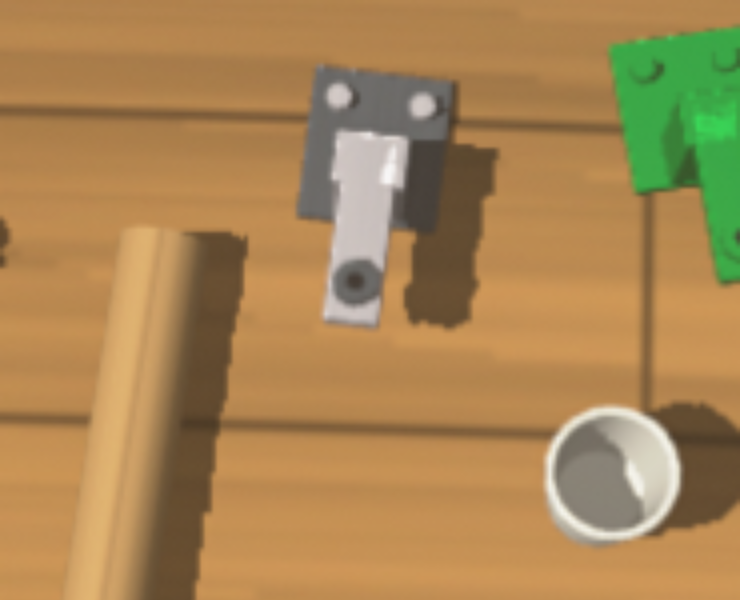

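The crop confirms the grey steel guide, with its bush at crop (354,281), and the dowel to its left at nearly the same yaw (about -6.4°). The plan is to shut the gripper, turn it to line up with the dowel, and fly over.

Emit:
step_arm --pt "0 0 0 7.3" --pt "0 0 0 7.3" --pt "0 0 0 7.3" --pt "20 -45 0 0" --pt "20 -45 0 0" --pt "20 -45 0 0" --pt "20 -45 0 0" --pt "20 -45 0 0" --claw 0

```text
time: 1.5
tool_pos: [0.2961, -0.3904, 0.2034]
tool_rot: [0.0, 0.998, -0.068, 0.0]
contact_force: [1.5, 0.2, 0.6]
gripper_width: 0.0
```

Emit:
step_arm --pt "20 -45 0 0" --pt "20 -45 0 0" --pt "20 -45 0 0" --pt "20 -45 0 0" --pt "20 -45 0 0" --pt "20 -45 0 0" --pt "20 -45 0 0" --pt "20 -45 0 0"

```text
time: 2.3
tool_pos: [0.5053, -0.049, 0.2062]
tool_rot: [0.003, 0.998, -0.069, 0.005]
contact_force: [0.1, 0.2, -1.1]
gripper_width: -0.003
```

```bash
cat >> h.py <<'E'
YAW=np.radians(-6.4); M=np.array([.5926,.1318]); B=np.array([.6780,.0100])
def rep(target):
    T=pose();d=T[:3,:3].T@(np.array(target)-T[:3,3])*1000
    t=R.from_euler('z',YAW).as_matrix()[:,0];a=T[:3,:3].T@t
    print('tcp',T[:3,3].round(4),'shift mm',d.round(1),'turn deg',np.degrees(np.arctan2(a[1],a[0])).round(2),'tilt',T[:3,2].round(3),'t',state()['time'],'F',state()['contact_force'].round(1))
E
python3 -c "
from h import *
rep([M[0],M[1],.15])"
```

```text
tcp [ 0.5053 -0.049   0.2062] shift mm [  61.  -191.4   55.9] turn deg -1.52 tilt [ 0.009 -0.006 -1.   ] t 2.3 F [ 0.1  0.2 -1.1]
```

Emit:
step_arm --pt "12 -40 0 -1.5" --pt "12 -40 0 0" --pt "12 -40 0 0" --pt "12 -40 0 0" --pt "8 -20 0 0" --pt "0 0 0 0" --pt "0 0 0 0"

```text
time: 3.0
tool_pos: [0.5856, 0.1371, 0.2066]
tool_rot: [0.003, 0.999, -0.051, 0.006]
contact_force: [0.2, 0.2, 0.1]
gripper_width: -0.003
```

```bash
python3 - <<'E'
from h import *
rep([M[0],M[1],.15])
E=ext('wrist');im,d=grab_frame('wrist');save('w1.png',im);np.save('w1.npy',cloud('wrist',d,E))
E
```

```text
tcp [0.5856 0.1371 0.2066] shift mm [ 6.8  4.3 56.7] turn deg 0.59 tilt [ 0.012 -0.006 -1.   ] t 3.0 F [0.2 0.2 0.1]
```

View pics/w1.png

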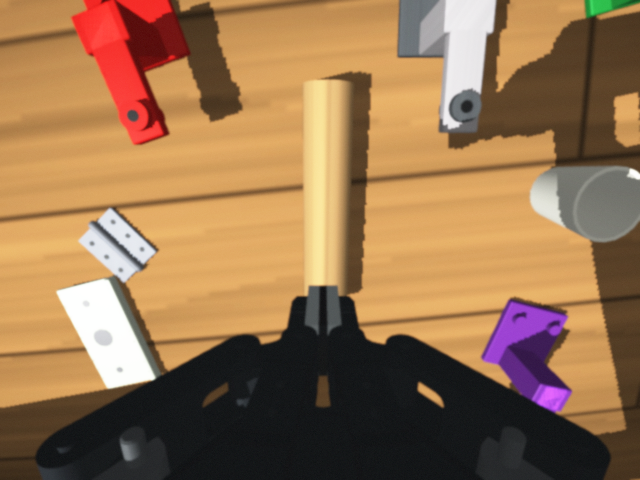

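The wrist view shows the dowel from (327,80) down to the fingers, and the bush at (464,106). Next I'm measuring both from this view.

```bash
cat >> h.py <<'E'
from scipy.optimize import least_squares
def fitdowel(W,x0):
    P=W.reshape(-1,3);P=P[np.isfinite(P[:,0])];x0=np.array(x0)
    P=P[(P[:,2]>.02)&(P[:,2]<.054)&(abs((P[:,:2]-x0)@[.11,.994])<.06)&(P[:,0]>.45)&(P[:,0]<.74)]
    def f(p,Q):
        n=np.array([-np.sin(p[1]),np.cos(p[1])]);return np.hypot((Q[:,:2]-x0)@n-p[0],Q[:,2]-.025-p[2])-.025
    p=[0,YAW,0.]
    for _ in range(3):
        p=least_squares(f,p,args=(P,),loss='soft_l1',f_scale=.002).x;P=P[abs(f(p,P))<.005]
    dx=np.array([np.cos(p[1]),np.sin(p[1])]);n=np.array([-dx[1],dx[0]])
    s=(P[:,:2]-x0)@dx;hi=np.percentile(s,99.7);far=x0+n*p[0]+dx*hi
    print('dowel yaw',np.degrees(p[1]).round(2),'zerr',p[2].round(4),'far',far.round(4),'mid',(far-.12*dx).round(4),'mark',(far-.03*dx).round(4),'len seen',(hi-np.percentile(s,.3)).round(3),len(P))
    return far,dx,n
def bush(W,box):
    x,y,w,h=box;G=W[y:y+h,x:x+w].reshape(-1,3);H=G[(G[:,2]>.086)&(G[:,2]<.096)]
    A=G[(G[:,2]>.074)&(G[:,2]<.0865)]
    c=np.array(cv2.minEnclosingCircle(H[:,:2].astype(np.float32))[0]);r=cv2.minAreaRect((A[:,:2]*1000).astype(np.float32))
    v=np.linalg.svd(A[:,:2]-A[:,:2].mean(0))[2][0];v=v*np.sign(v[0])
    print('bush',H.mean(0).round(4),c.round(4),cv2.minEnclosingCircle(H[:,:2].astype(np.float32))[1],len(H),'arm rect',r,'svd yaw',np.degrees(np.arctan2(v[1],v[0])).round(2))
    return H.mean(0)[:2]
E
python3 - <<'E'
from h import *
W=np.load('w1.npy')
b=bush(W,(430,0,70,135));far,dx,n=fitdowel(W,M)
m=far-.03*dx;print('mark->bush along',(b-m)@dx,'roll',(b-m)@n)
E
```

```text
bush [0.6734 0.01   0.0894] [0.6735 0.0092] 0.012317509390413761 742 arm rect ((703.3988037109375, 7.089807510375977), (40.261531829833984, 100.05816650390625), 84.7003173828125) svd yaw -7.09
dowel yaw -6.43 zerr -0.0007 far [0.7097 0.1169] mid [0.5904 0.1303] mark [0.6799 0.1202] len seen 0.214 9871
mark->bush along 0.005923839897990404 roll -0.11028622524478747
```

```bash
python3 -c "
from h import *
rep([.5915,.1402,.056])"
```

```text
tcp [0.5855 0.1368 0.2066] shift mm [  3.7  -4.7 150.6] turn deg 0.54 tilt [ 0.012 -0.006 -1.   ] t 3.05 F [-0.3  0.3  0.2]
```

Emit:
step_arm --pt "2 -2 45 0.5" --pt "2 -3 45 0" --pt "0 0 40 0" --pt "0 0 15 0" --pt "0 0 5 0" --pt "0 0 0 0"

```text
time: 3.65
tool_pos: [0.5948, 0.1336, 0.0583]
tool_rot: [0.003, 0.998, -0.06, 0.011]
contact_force: [0.4, 0.3, -0.2]
gripper_width: 0.001
```

```bash
python3 -c "
from h import *
rep([.5915,.1402,.050])"
```

```text
tcp [0.5948 0.1336 0.0583] shift mm [-4.3 -6.2  8.2] turn deg -0.48 tilt [ 0.022 -0.007 -1.   ] t 3.65 F [ 0.4  0.3 -0.2]
```

Emit:
step_arm --pt "-4 -6 0 -0.5" --pt "0 0 5 0" --pt "0 0 2 0" --pt "0 0 2 0"

```text
time: 4.05
tool_pos: [0.5965, 0.1409, 0.0565]
tool_rot: [0.002, 0.998, -0.055, 0.017]
contact_force: [-0.2, 0.1, -0.3]
gripper_width: -0.0
```

Emit:
step_arm --pt "0 0 0 0" --pt "0 0 0 0"

```text
time: 4.25
tool_pos: [0.597, 0.1411, 0.0572]
tool_rot: [0.002, 0.998, -0.055, 0.018]
contact_force: [-0.7, -0.8, -0.4]
gripper_width: 0.005
```

```bash
python3 -c "
from h import *
rep([.5915,.1402,.050]);print(state()['joint_pos'],state()['joint_vel'])"
```

```text
tcp [0.597  0.1411 0.0572] shift mm [-5.6  1.5  7. ] turn deg 0.06 tilt [ 0.035 -0.005 -0.999] t 4.25 F [-0.7 -0.8 -0.4]
[ 0.11539954  0.13557493  1.78165006 -0.00985966  1.19015797  1.80026243] [ 0.00258711  0.00120998 -0.00153448 -0.00175872  0.00035739  0.00072731]
```

Emit:
step_arm --pt "-8 0 5 0"

```text
time: 4.35
tool_pos: [0.5905, 0.142, 0.053]
tool_rot: [0.001, 0.998, -0.055, 0.019]
contact_force: [-0.4, 0.3, 0.1]
gripper_width: -0.002
```

Emit:
step_arm --pt "0 0 3 0"

```text
time: 4.45
tool_pos: [0.5893, 0.1421, 0.049]
tool_rot: [0.001, 0.998, -0.055, 0.018]
contact_force: [-0.3, -0.9, -0.1]
gripper_width: 0.001
```

Emit:
step_arm --pt "0 4 1 0" --pt "0 4 1 0"

```text
time: 4.65
tool_pos: [0.5875, 0.134, 0.046]
tool_rot: [0.002, 0.998, -0.055, 0.017]
contact_force: [0.2, -0.5, -0.4]
gripper_width: -0.001
```

```bash
cat >> h.py <<'E'
def look(name,guess,bb=None):
    E=ext('wrist');im,d=grab_frame('wrist');save(name+'.png',im);W=cloud('wrist',d,E);np.save(name+'.npy',W)
    return W,fitdowel(W,guess)
E
python3 - <<'E'
from h import *
W,_=look('w2',[.5904,.1303]);rep([.59,.13,.05])
E
```

```text
dowel yaw -6.45 zerr -0.0007 far [0.7101 0.1169] mid [0.5909 0.1304] mark [0.6803 0.1203] len seen 0.202 24496
tcp [0.5874 0.1333 0.0457] shift mm [ 3.1  3.  -4.2] turn deg 0.09 tilt [ 0.034 -0.006 -0.999] t 4.7 F [0.4 0.3 0.2]
```

View pics/w2.png

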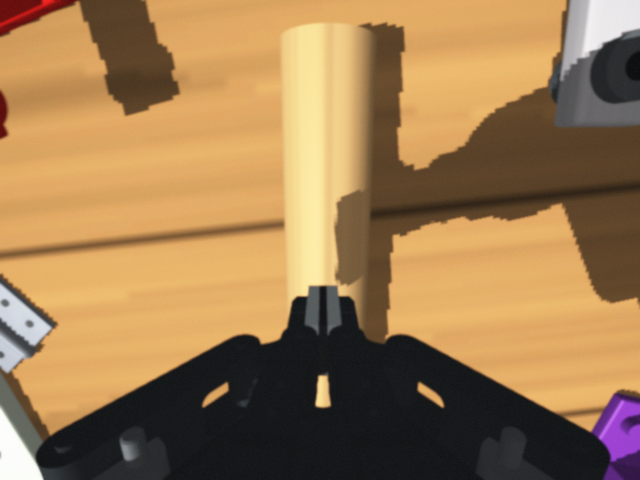

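Emit:
step_arm --pt "0 0 2 0"

```text
time: 4.8
tool_pos: [0.5877, 0.133, 0.0439]
tool_rot: [0.002, 0.998, -0.055, 0.018]
contact_force: [-0.4, -1.2, -0.4]
gripper_width: -0.001
```

Emit:
step_arm --pt "0 0 2 0"

```text
time: 4.9
tool_pos: [0.5878, 0.1328, 0.0417]
tool_rot: [0.002, 0.998, -0.055, 0.018]
contact_force: [-0.5, 0.1, 0.3]
gripper_width: -0.002
```

```bash
python3 - <<'E'
from h import *
E=ext('wrist');T=np.array(camera_params('wrist')['T_tool_cam']);im,d=grab_frame('wrist');C=cloud('wrist',d,T);W=cloud('wrist',d,E)
np.save('w3.npy',W);fitdowel(W,[.5904,.1303])
for r in range(270,345,6): print(r,[tuple((C[r,c]*1000).round(0))+tuple((1000*W[r,c]).round(0)) for c in(312,334)])
save('w3.png',im)
im,d=grab_frame('scene');W=cloud('scene',d);fitdowel(W,[.5904,.1303]);cv2.imwrite('pics/s3.png',cv2.resize(im[200:360,250:450,::-1],None,fx=4,fy=3.75))
E
```

```text
dowel yaw -6.45 zerr -0.0007 far [0.7101 0.1169] mid [0.5909 0.1304] mark [0.6803 0.1203] len seen 0.197 25310
270 [(np.float64(8.0), np.float64(-4.0), np.float64(-7.0), np.float64(596.0), np.float64(136.0), np.float64(49.0)), (np.float64(8.0), np.float64(7.0), np.float64(-6.0), np.float64(595.0), np.float64(125.0), np.float64(48.0))]
276 [(np.float64(4.0), np.float64(-4.0), np.float64(-6.0), np.float64(592.0), np.float64(137.0), np.float64(48.0)), (np.float64(5.0), np.float64(7.0), np.float64(-7.0), np.float64(591.0), np.float64(125.0), np.float64(49.0))]
282 [(np.float64(1.0), np.float64(-4.0), np.float64(-6.0), np.float64(589.0), np.float64(137.0), np.float64(47.0)), (np.float64(2.0), np.float64(7.0), np.float64(-7.0), np.float64(588.0), np.float64(125.0), np.float64(49.0))]
288 [(np.float64(10.0), np.float64(-3.0), np.float64(-32.0), np.float64(597.0), np.float64(135.0), np.float64(74.0)), (np.float64(11.0), np.float64(6.0), np.float64(-34.0), np.float64(597.0), np.float64(125.0), np.float64(76.0))]
294 [(np.float64(10.0), np.float64(-3.0), np.float64(-39.0), np.float64(597.0), n
[... 1408 characters left out ...]
at64(111.0)), (np.float64(12.0), np.float64(5.0), np.float64(-69.0), np.float64(596.0), np.float64(127.0), np.float64(111.0))]
336 [(np.float64(12.0), np.float64(-2.0), np.float64(-72.0), np.float64(597.0), np.float64(134.0), np.float64(114.0)), (np.float64(12.0), np.float64(5.0), np.float64(-72.0), np.float64(596.0), np.float64(127.0), np.float64(115.0))]
342 [(np.float64(12.0), np.float64(-2.0), np.float64(-76.0), np.float64(597.0), np.float64(134.0), np.float64(118.0)), (np.float64(11.0), np.float64(5.0), np.float64(-75.0), np.float64(596.0), np.float64(127.0), np.float64(117.0))]
dowel yaw -6.41 zerr -0.0015 far [0.7123 0.12  ] mid [0.5931 0.1334] mark [0.6825 0.1233] len seen 0.239 1411
```

View pics/s3.png

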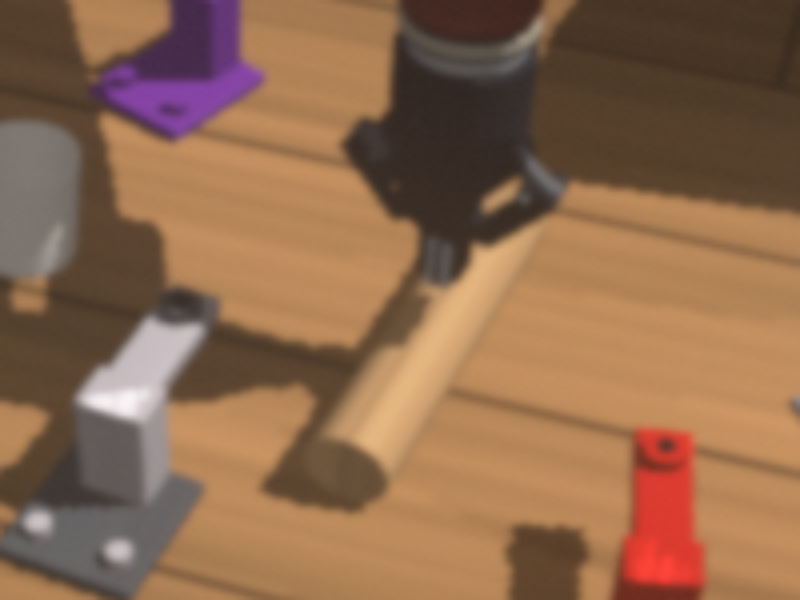

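```bash
python3 - <<'E'
from h import *
im,d=grab_frame('scene');W=cloud('scene',d)
for c in(356,359,362):
  for r in range(256,284,2): print(c,r,(W[r,c]*1000).round(0),im[r,c])
print(state()['joint_pos'],np.array(camera_params('wrist')['T_tool_cam']).round(4))
E
```

```text
356 256 [595. 125. 126.] [57 45 37]
356 258 [594. 125. 119.] [60 48 41]
356 260 [597. 126. 116.] [61 48 39]
356 262 [598. 126. 111.] [68 54 44]
356 264 [591. 125.  99.] [75 64 56]
356 266 [592. 126.  94.] [76 65 59]
356 268 [593. 126.  89.] [78 69 61]
356 270 [596. 127.  85.] [81 72 66]
356 272 [596. 128.  79.] [90 79 71]
356 274 [596. 128.  74.] [113  96  80]
356 276 [572. 123.  44.] [156 123  89]
356 278 [581. 125.  47.] [155 120  85]
356 280 [588. 127.  47.] [125  96  67]
356 282 [592. 129.  45.] [152 118  83]
359 256 [593. 131. 126.] [57 44 36]
359 258 [594. 132. 121.] [59 47 38]
359 260 [594. 132. 115.] [58 47 39]
359 262 [591. 132. 107.] [63 53 46]
359 264 [596. 133. 106.] [77 68 64]
359 266 [597. 134. 101.] [80 70 66]
359 268 [596. 134.  94.] [78 70 64]
359 270 [599. 135.  91.] [79 70 65]
359 272 [596. 134.  82.] [79 71 65]
359 274 [599. 136.  79.] [85 74 67]
359 276 [597. 136.  71.] [147 117  88]
359 278 [581. 132.  49.] [193 150 107]
359 280 [587. 134.  48.] [196 153 108]
359 282 [593. 136.  49.] [209 162 114]
362 256 [600. 139. 134.] [57 45 38]
362 258 [596. 139. 125.] [57 45 36]
362 260 [599. 140. 122.] [58 44 37]
362 262 [597. 140. 115.] [59 46 39]
362 264 [598. 140. 110.] [68 59 52]
362 266 [598. 141. 104.] [86 78 73]
362 268 [596. 140.  96.] [85 77 72]
362 270 [593. 140.  87.] [82 74 69]
362 272 [595. 141.  84.] [80 72 67]
362 274 [591. 141.  74.] [95 81 71]
362 276 [592. 141.  68.] [168 134 101]
362 278 [577. 138.  47.] [211 164 115]
362 280 [583. 140.  47.] [222 175 122]
362 282 [592. 142.  50.] [226 180 127]
[ 0.10367183  0.13110872  1.81542333 -0.00987667  1.1612944   1.78911225] [[ 6.000e-04 -9.548e-01 -2.972e-01  7.530e-02]
 [ 1.000e+00  3.000e-04  1.000e-03  1.100e-03]
 [-9.000e-04 -2.972e-01  9.548e-01 -1.688e-01]
 [ 0.000e+00  0.000e+00  0.000e+00  1.000e+00]]
```

Two cameras agree that the visible fingertips sit about 28 mm above the reported TCP: tips at z≈70 mm while the TCP reads 42 mm. That explains why there's no contact force. I'll go down by feel.

Emit:
step_arm --pt "0 -8 8 0" --pt "0 0 5 0"

```text
time: 5.25
tool_pos: [0.5901, 0.1416, 0.029]
tool_rot: [0.001, 0.998, -0.056, 0.019]
contact_force: [-0.1, 0.2, -0.4]
gripper_width: 0.0
```

Emit:
step_arm --pt "0 0 3 0" --pt "0 0 1 0"

```text
time: 5.45
tool_pos: [0.5895, 0.142, 0.0233]
tool_rot: [0.002, 0.998, -0.055, 0.018]
contact_force: [-0.2, -0.2, 1.0]
gripper_width: 0.0
```

Emit:
step_arm --pt "0 0 2 0"

```text
time: 5.55
tool_pos: [0.5897, 0.1425, 0.0223]
tool_rot: [0.001, 0.998, -0.055, 0.017]
contact_force: [-7.0, 2.2, 16.1]
gripper_width: 0.003
```

```bash
python3 - <<'E'
from h import *
W,_=look('w4',[.5904,.1303]);im,d=grab_frame('scene');W=cloud('scene',d)
print(state()['contact_force'].round(1))
for c in(359,362):
  for r in range(270,292,2): print(c,r,(W[r,c]*1000).round(0),im[r,c])
E
```

```text
dowel yaw -6.38 zerr -0.0008 far [0.7103 0.1173] mid [0.591  0.1306] mark [0.6805 0.1206] len seen 0.181 30826
[-4.   0.7  6.5]
359 270 [599. 135.  91.] [64 50 41]
359 272 [592. 134.  78.] [74 59 50]
359 274 [597. 135.  76.] [77 64 55]
359 276 [594. 135.  68.] [79 67 58]
359 278 [595. 136.  63.] [78 67 60]
359 280 [595. 136.  57.] [86 74 63]
359 282 [596. 136.  51.] [97 80 66]
359 284 [598. 137.  47.] [101  80  58]
359 286 [604. 139.  47.] [103  80  57]
359 288 [609. 140.  46.] [102  79  56]
359 290 [614. 142.  45.] [105  81  57]
362 270 [599. 142.  93.] [66 55 49]
362 272 [599. 142.  87.] [78 71 66]
362 274 [598. 142.  80.] [79 71 66]
362 276 [598. 143.  74.] [80 70 66]
362 278 [600. 143.  70.] [81 72 67]
362 280 [600. 144.  64.] [80 70 66]
362 282 [598. 144.  56.] [83 73 66]
362 284 [601. 145.  52.] [94 75 58]
362 286 [602. 145.  48.] [114  89  63]
362 288 [603. 146.  42.] [146 113  79]
362 290 [608. 147.  41.] [186 144 101]
```

Emit:
step_arm --pt "0 4 0.3 0" --pt "0 5 0.3 0" --pt "0 5 0.3 0"

```text
time: 5.95
tool_pos: [0.5885, 0.1288, 0.0232]
tool_rot: [0.001, 0.998, -0.055, 0.018]
contact_force: [-2.6, 0.6, 3.6]
gripper_width: -0.002
```

```bash
python3 - <<'E'
from h import *
W,_=look('w5',[.5904,.1303]);rep([.59,.13,.022])
E
```

```text
dowel yaw -6.43 zerr -0.0007 far [0.7096 0.1103] mid [0.5903 0.1238] mark [0.6798 0.1137] len seen 0.18 30042
tcp [0.5884 0.1281 0.0232] shift mm [ 1.3 -2.1  1.2] turn deg 0.11 tilt [ 0.035 -0.004 -0.999] t 6.0 F [-2.9  0.2  3.6]
```

Tip moved 14 mm and the dowel 6.8 mm, so it is rolling without slip. Continuing.

Emit:
step_arm --pt "0 5 0.3 0" --pt "0 5 0.3 0" --pt "0 5 0.3 0" --pt "0 3 0.3 0"

```text
time: 6.4
tool_pos: [0.5863, 0.1083, 0.0231]
tool_rot: [0.001, 0.998, -0.055, 0.017]
contact_force: [-2.2, 1.1, 5.2]
gripper_width: 0.001
```

Emit:
step_arm --pt "0 0 0 0" --pt "0 0 -10 0" --pt "0 -18 0 0" --pt "0 0 0 0"

```text
time: 6.8
tool_pos: [0.5882, 0.125, 0.0332]
tool_rot: [0.001, 0.998, -0.056, 0.018]
contact_force: [0.1, -0.3, -0.3]
gripper_width: -0.005
```

```bash
python3 - <<'E'
from h import *
W,_=look('w6',[.589,.1163]);rep([.59,.13,.022])
E
```

```text
dowel yaw -6.4 zerr -0.0008 far [0.7083 0.0997] mid [0.5891 0.1131] mark [0.6785 0.1031] len seen 0.19 27609
tcp [0.5884 0.1241 0.0334] shift mm [ 0.5 -6.  11.4] turn deg -0.05 tilt [ 0.035 -0.006 -0.999] t 6.85 F [-0.2  0.4  1.4]
```

Emit:
step_arm --pt "0 0 8 0" --pt "0 0 1.5 0" --pt "0 0 1 0"

```text
time: 7.15
tool_pos: [0.5894, 0.1232, 0.0227]
tool_rot: [0.002, 0.998, -0.056, 0.019]
contact_force: [-2.8, 0.9, 11.6]
gripper_width: 0.001
```

Emit:
step_arm --pt "0 4 0.4 0" --pt "0 5 0.3 0" --pt "0 5 0.3 0" --pt "0 5 0.3 0" --pt "0 5 0.3 0" --pt "0 5 0.3 0" --pt "0 4 0.3 0" --pt "0 2 0.3 0"

```text
time: 7.95
tool_pos: [0.5852, 0.0857, 0.0227]
tool_rot: [0.002, 0.998, -0.057, 0.018]
contact_force: [-2.6, -0.4, 4.8]
gripper_width: -0.002
```

Emit:
step_arm --pt "0 0 0 0" --pt "0 0 -10 0" --pt "0 -20 0 0" --pt "0 0 0 0"

```text
time: 8.35
tool_pos: [0.5873, 0.1052, 0.0325]
tool_rot: [0.002, 0.998, -0.058, 0.018]
contact_force: [-0.2, -0.2, -0.1]
gripper_width: 0.002
```

```bash
python3 - <<'E'
from h import *
W,_=look('w7',[.588,.0963]);rep([.59,.13,.022])
E
```

```text
dowel yaw -6.41 zerr -0.0007 far [0.7061 0.0805] mid [0.5869 0.0939] mark [0.6763 0.0838] len seen 0.188 27389
tcp [0.5875 0.1043 0.0327] shift mm [ -0.8 -25.8  10.6] turn deg -0.2 tilt [ 0.036 -0.007 -0.999] t 8.4 F [ 1.  -0.1  0.8]
```

Each stroke moves the dowel 19 mm with no yaw change. Repeating.

Emit:
step_arm --pt "0 0 8 -0.2" --pt "0 0 1.3 0" --pt "0 0 1 0"

```text
time: 8.7
tool_pos: [0.5884, 0.1036, 0.0227]
tool_rot: [0.002, 0.998, -0.056, 0.019]
contact_force: [-4.4, 0.3, 13.7]
gripper_width: -0.004
```

Emit:
step_arm --pt "0 4 0.4 0" --pt "0 5 0.3 0" --pt "0 5 0.3 0" --pt "0 5 0.3 0" --pt "0 5 0.3 0" --pt "0 5 0.3 0" --pt "0 4 0.3 0" --pt "0 2 0.3 0"

```text
time: 9.5
tool_pos: [0.5841, 0.0655, 0.0227]
tool_rot: [0.002, 0.998, -0.056, 0.018]
contact_force: [-2.8, -0.4, 4.9]
gripper_width: 0.003
```

Emit:
step_arm --pt "0 0 0 0" --pt "0 0 -10 0" --pt "0 -20 0 0" --pt "0 0 0 0"

```text
time: 9.9
tool_pos: [0.5861, 0.0851, 0.0324]
tool_rot: [0.002, 0.998, -0.057, 0.018]
contact_force: [0.5, -0.5, 0.1]
gripper_width: 0.001
```

```bash
python3 - <<'E'
from h import *
W,_=look('w8',[.586,.0763]);rep([.59,.13,.022])
E
```

```text
dowel yaw -6.4 zerr -0.0008 far [0.7038 0.061 ] mid [0.5846 0.0744] mark [0.674  0.0644] len seen 0.187 27054
tcp [0.5863 0.0842 0.0326] shift mm [ -2.  -46.   10.4] turn deg -0.17 tilt [ 0.036 -0.007 -0.999] t 9.95 F [ 0.  -0.4  0.1]
```

Emit:
step_arm --pt "0 0 8 -0.2" --pt "0 0 1.3 0" --pt "0 0 1 0"

```text
time: 10.25
tool_pos: [0.5873, 0.0835, 0.0227]
tool_rot: [0.003, 0.998, -0.055, 0.019]
contact_force: [-5.2, 0.6, 13.2]
gripper_width: -0.005
```

Emit:
step_arm --pt "0 4 0.4 0" --pt "0 5 0.3 0" --pt "0 5 0.3 0" --pt "0 5 0.3 0" --pt "0 5 0.3 0" --pt "0 5 0.3 0" --pt "0 4 0.3 0" --pt "0 2 0.3 0"

```text
time: 11.05
tool_pos: [0.583, 0.0453, 0.0226]
tool_rot: [0.003, 0.998, -0.056, 0.018]
contact_force: [-2.1, -0.5, 3.9]
gripper_width: 0.005
```

Emit:
step_arm --pt "0 0 0 0" --pt "0 0 -10 0" --pt "0 -20 0 0" --pt "0 0 0 0"

```text
time: 11.45
tool_pos: [0.585, 0.0649, 0.0323]
tool_rot: [0.003, 0.998, -0.057, 0.018]
contact_force: [-0.3, 0.9, 0.0]
gripper_width: -0.002
```

```bash
python3 - <<'E'
from h import *
W,(far,dx,n)=look('w9',[.584,.055]);rep([.59,.13,.022])
im=cv2.imread('pics/w9.png')
for bb in boxes_of('wrist','guide')[:3]: print(bb)
H=W.reshape(-1,3);k=(H[:,2]>.086)&(H[:,2]<.096)&(abs(H[:,0]-.675)<.04)&(abs(H[:,1]-.01)<.04);print('bush',H[k].mean(0),k.sum(),cv2.minEnclosingCircle(H[k][:,:2].astype(np.float32)))
E
```

```text
dowel yaw -6.4 zerr -0.0007 far [0.7017 0.0414] mid [0.5824 0.0548] mark [0.6719 0.0447] len seen 0.186 26724
tcp [0.5852 0.064  0.0326] shift mm [ -3.1 -66.1  10.2] turn deg -0.12 tilt [ 0.036 -0.008 -0.999] t 11.5 F [0.4 0.5 0.5]
{'box': [565.4, 417.4, 74.6, 62.6], 'p': 0.95}
{'box': [396.9, 0.0, 105.0, 134.8], 'p': 0.81}
bush [0.67369741 0.00991172 0.08935297] 5062 ((0.6739471554756165, 0.00945955328643322), 0.012589126825332642)
```

View pics/w9.png

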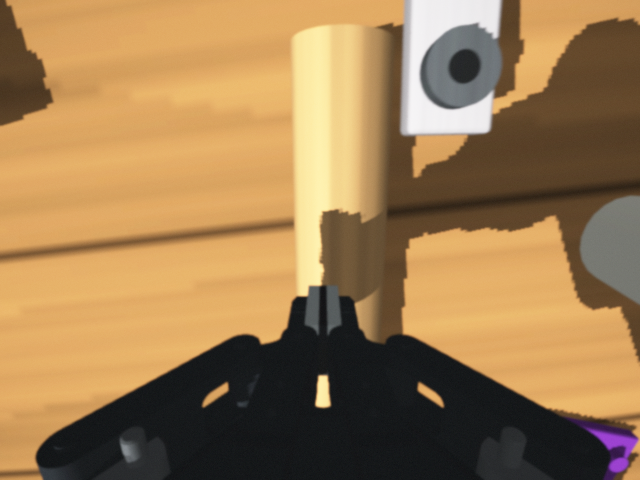

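Emit:
step_arm --pt "0 0 8 -0.1" --pt "0 0 1.3 0" --pt "0 0 1 0"

```text
time: 11.85
tool_pos: [0.5862, 0.0627, 0.0228]
tool_rot: [0.003, 0.998, -0.056, 0.019]
contact_force: [-4.8, 2.5, 13.2]
gripper_width: 0.001
```

Emit:
step_arm --pt "0 4 0.4 0" --pt "0 5 0.3 0" --pt "0 5 0.3 0" --pt "0 5 0.3 0" --pt "0 5 0.3 0" --pt "0 5 0.3 0" --pt "0 3 0.3 0" --pt "0 1 0.3 0"

```text
time: 12.65
tool_pos: [0.5821, 0.0266, 0.0226]
tool_rot: [0.003, 0.998, -0.057, 0.018]
contact_force: [-2.1, -0.7, 6.1]
gripper_width: -0.001
```

Emit:
step_arm --pt "0 0 0 0" --pt "0 0 -10 0" --pt "0 -18 0 0" --pt "0 0 0 0"

```text
time: 13.05
tool_pos: [0.5837, 0.0441, 0.0322]
tool_rot: [0.003, 0.998, -0.058, 0.018]
contact_force: [-0.2, -0.4, 0.7]
gripper_width: -0.001
```

```bash
cat >> h.py <<'E'
def check(name,g):
    W,(far,dx,n)=look(name,g);rep([.59,.13,.022])
    H=W.reshape(-1,3);k=(H[:,2]>.086)&(H[:,2]<.096)&(abs(H[:,0]-.675)<.03)&(abs(H[:,1]-.01)<.03);b=np.array(cv2.minEnclosingCircle(H[k][:,:2].astype(np.float32))[0])
    m=far-.03*dx;print('bush',b,'remaining along',((b-m)@dx*1000).round(1),'roll',((m-b)@n*1000).round(1))
E
python3 - <<'E'
from h import *
check('w10',[.582,.0373])
E
```

```text
dowel yaw -6.45 zerr -0.0007 far [0.6995 0.0227] mid [0.5802 0.0362] mark [0.6697 0.0261] len seen 0.184 21784
tcp [0.5839 0.0433 0.0325] shift mm [ -4.4 -86.8   9.9] turn deg -0.24 tilt [ 0.035 -0.009 -0.999] t 13.1 F [-0.8 -1.4  0.9]
bush [0.67372411 0.0093244 ] remaining along 5.9 roll 16.2
```

Emit:
step_arm --pt "0 0 8 -0.2" --pt "0 0 1.3 0" --pt "0 0 0.8 0"

```text
time: 13.4
tool_pos: [0.5851, 0.0424, 0.023]
tool_rot: [0.004, 0.998, -0.056, 0.019]
contact_force: [-4.0, 0.8, 12.0]
gripper_width: 0.001
```

Emit:
step_arm --pt "0 4 0.4 0" --pt "0 5 0.3 0" --pt "0 5 0.3 0" --pt "0 5 0.3 0" --pt "0 4 0.3 0" --pt "0 2 0.3 0" --pt "0 1 0.3 0" --pt "0 0 0 0"

```text
time: 14.2
tool_pos: [0.5818, 0.0131, 0.023]
tool_rot: [0.004, 0.998, -0.057, 0.018]
contact_force: [-1.6, 0.3, 4.0]
gripper_width: 0.002
```

```bash
python3 - <<'E'
from h import *
check('w11',[.579,.0223])
E
```

```text
dowel yaw -6.44 zerr -0.0007 far [0.6969 0.008 ] mid [0.5776 0.0214] mark [0.6671 0.0113] len seen 0.175 17697
tcp [0.5818 0.0131 0.0229] shift mm [  -5.1 -117.1    0. ] turn deg -0.13 tilt [ 0.035 -0.01  -0.999] t 14.25 F [-1.1 -0.4  4.4]
bush [0.6735968  0.00938814] remaining along 6.7 roll 1.2
```

Emit:
step_arm --pt "0 1.5 0.3 0" --pt "0 1 0.2 0" --pt "0 0 0 0"

```text
time: 14.55
tool_pos: [0.5814, 0.01, 0.0227]
tool_rot: [0.004, 0.998, -0.057, 0.017]
contact_force: [-1.2, -0.6, 4.1]
gripper_width: 0.001
```

Emit:
step_arm --pt "0 0 -8 0" --pt "0 0 -30 0" --pt "0 0 -40 0" --pt "0 0 -40 0" --pt "0 0 -20 0" --pt "0 0 0 0" --pt "0 0 0 0"

```text
time: 15.25
tool_pos: [0.5749, 0.0118, 0.1617]
tool_rot: [0.004, 0.998, -0.057, 0.016]
contact_force: [0.1, 0.1, -0.5]
gripper_width: -0.001
```

```bash
python3 - <<'E'
from h import *
check('w12',[.578,.0203])
for n in('top','scene'):
    im,d=grab_frame(n);save(n+'2.png',im);W=cloud(n,d);fitdowel(W,[.578,.0203])
    H=W.reshape(-1,3);k=(H[:,2]>.0865)&(H[:,2]<.096)&(abs(H[:,0]-.675)<.03)&(abs(H[:,1]-.01)<.03);print(n,'bush',H[k].mean(0),k.sum())
    for l in('cup','template','hinge','square'):
        b=boxes_of(n,l)
        if b: print(n,l,np.round(b[0]['box']))
E
```

```text
dowel yaw -6.4 zerr -0.0006 far [0.7291 0.0027] mid [0.6099 0.0161] mark [0.6993 0.0061] len seen 0.231 9188
tcp [0.5749 0.0118 0.1615] shift mm [  -2.8 -120.   138.8] turn deg -0.12 tilt [ 0.031 -0.01  -0.999] t 15.3 F [ 0.4 -0.1  1.3]
bush [0.67342448 0.00940375] remaining along -26.1 roll -0.4
dowel yaw -5.26 zerr -0.0003 far [0.7322 0.0056] mid [0.6127 0.0166] mark [0.7024 0.0083] len seen 0.202 530
top bush [nan nan nan] 0
top cup [364. 186.  33.  34.]
top template [107. 220.  42.  73.]
top hinge [128. 192.  36.  32.]
top square [478. 180.  45.  78.]
dowel yaw -6.55 zerr -0.0019 far [0.7347 0.0048] mid [0.6154 0.0185] mark [0.7049 0.0082] len seen 0.278 1405
scene bush [0.67596245 0.01308623 0.08855659] 71
scene cup [239. 230.  31.  43.]
scene template [474. 260.  36.  47.]
scene hinge [450. 301.  32.  31.]
scene square [146. 209.  44.  54.]<stdin>:5: RuntimeWarning: Mean of empty slice.
  ret = um.true_divide(
```

View pics/w12.png

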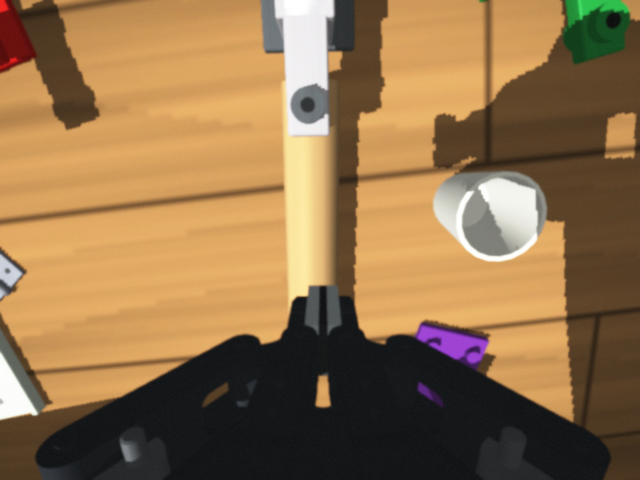

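The wrist view shows the bush at (308,105), central over the dowel at (285–336), with the dowel parallel to the arm and the cup and the rest untouched. One last check that it is at rest, then I hand in.

Emit:
step_arm --pt "0 0 -20 0" --pt "0 0 0 0" --pt "0 0 0 0" --pt "0 0 0 0" --pt "0 0 0 0" --pt "0 0 0 0"

```text
time: 16.4
tool_pos: [0.573, 0.012, 0.1788]
tool_rot: [0.004, 0.998, -0.057, 0.014]
contact_force: [0.5, -0.3, 0.0]
gripper_width: 0.004
```

```bash
python3 - <<'E'
from h import *
check('w13',[.578,.0203]);print(job_done())
E
```

```text
dowel yaw -6.41 zerr -0.0007 far [0.7293 0.0027] mid [0.6101 0.0161] mark [0.6995 0.006 ] len seen 0.234 8769
tcp [0.5728 0.012  0.1787] shift mm [  -0.6 -120.1  156. ] turn deg -0.13 tilt [ 0.026 -0.009 -1.   ] t 16.45 F [-0.7 -0.1  0.6]
bush [0.67328608 0.00940148] remaining along -26.5 roll -0.4
the job is handed in; nothing more can be done
None
```

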